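Stand the fallen sample bottle up in the tub

TASK

The slim sample bottle has fallen over in the deep steel tub. Stand it upright on its foot again, stopper up, on the floor of the tub, and let go of it so that it stands freely. Tip it up down inside the tub without lifting it out, and do not knock over the two squat jars standing in the corners.

Things in the scene. Friction and masses are not known exactly. Their poses are not given: they have to be found in the camera images.
- slim_bottle: Slim white porcelain bottle with a ball stopper, 160 mm long, about 360 g, lying on the tub's floor. Origin on its axis at mid length; own +z along the bottle towards the stopper. Round 40 mm body from the flat, weighted foot to 34 mm past the origin, then shoulder and 18 mm neck. It can roll. Pinched lightly (20 to 40 N) across the ball, it pivots between the fingers, foot low, as the ball is raised.
- slim_foot (a point): Centre of the bottle's flat round foot (40 mm diameter), on its axis.
- slim_cap (a point): Centre of the ball stopper (fixed to the bottle, 30 mm diameter), on the bottle's axis, 145 mm from the foot; the ball's far side is the end of the bottle. While the bottle lies, this point is 20 mm above the tub's floor.
- tub: Deep open steel tub, fixed to the bench, at any yaw. Origin at the centre of its underside; x and y along its sides, z up. Outside 252 mm (x) by 264 mm (y) by 110 mm high plus a 4 mm rolled rim; walls 4 mm; floor 5 mm thick, so inside 244 by 256 mm and 105 mm deep. The bottle lies roughly along the tub's y axis near the middle, stopper towards +y. Small fold handles outside the two y walls.
- jar_a: Squat amber glass jar with a black lid, 34 mm diameter, 55 mm high, loose, standing in the corner of the tub at +x, -y. Origin at the centre of its underside, z up.
- jar_b: The same kind of jar, standing in the corner of the tub at -x, -y. Origin at the centre of its underside, z up.
Not all that is in view belongs to the job. There is more than one size of the slim_bottle; the one meant has the size given above.

How it is judged:
At the end, for the whole second after the job is handed in: The slim bottle stands by itself on its foot on the tub's floor (foot within 7 mm of the floor), stopper up, within 0.1 rad of vertical and at rest; both jars are upright within 0.3 rad (angle between slim_bottle's own z axis and vertical below 0.1 rad and z of slim_foot in the frame of tub below 0.012 m and x of slim_foot in the frame of tub between -0.12 and 0.12 m and y of slim_foot in the frame of tub between -0.126 and 0.126 m and linear speed of slim_bottle below 0.03 m/s and angle between each of jar_a, jar_b's own z axis and vertical below 0.3 rad); the robot touches nothing.
It fails at once if the slim bottle is lifted out of the tub: foot and stopper both above its rim (z of each of slim_foot, slim_cap in the frame of tub above 0.114 m).
It fails at once if a jar in the tub is knocked over (angle between any of jar_a, jar_b's own z axis and vertical above 0.8 rad).
It also fails if it takes over 40 s, if anything falls off the work surface, if the arm or the gripper's body presses on something with over 40 N, if the wrist force passes 120 N, or if a joint passes its speed limit or range.

ROBOT

A 6-joint arm with a two-finger parallel gripper is mounted at the origin on the work surface. World frame = base frame: x ahead of the robot, y to its left, z up, the work surface at z = 0. Lengths are in m, angles in rad, forces in N, time in s.
With the tool pointing down it reaches from about 0.3 to 0.875 m from the base axis. Payload 6.4 kg.
Tool frame: the origin (TCP) lies on the mounting face of the last link; the fingertips stand 173 mm ahead of it and the grasp point (between the pads) lies 155 mm ahead of it (ctrl.tip_reach is the distance from the TCP to the fingertips, in m); z points along the fingers, y is the line along which they close (so a half turn about z gives the same grasp; the last joint's range is limited). The gripper opens to 85 mm and grips with 20 to 120 N. Pads are 22 mm wide; open, the fingers measure 114 mm over their backs; the gripper's body (76 mm by 85 mm) begins 54 mm behind the grasp point. The pads swing forward as they close: fully open they stand 13 mm farther back than shut.
Start: joints at [-1.522, 0.181, 1.607, -0, 1.354, -0.206], TCP at [0.145, -0.556, 0.405] pointing down, gripper open.
Joint ranges: [-2.99, 2.99], [-0.89, 2.07], [0.3, 2.58], [-1.14, 4.28], [0, 2.63], [-3.12, 3.12]. Speed limits (rad/s): [2.57, 2.57, 3.01, 3.14, 3.14, 3.14].

INTERFACE

Orientations are given as a unit quaternion [w, x, y, z].
In Python, from bench import ctrl gives the robot as it stands.
- The arm moves only by the shell command python3 -m pendant 'ROWS'. ROWS is JSON, a list that holds one entry, the list of rows, each a list of 7 numbers: the opening, from 0 (shut) to 1 (fully open), then the shift along the tool's x, y, z in mm, then the turn, a rotation vector about the tool's x, y, z in rad. A call has 1 to 5 rows; each row is the pose to reach, as a shift and turn from the pose commanded when the call began, along the tool's axes at that moment; what a row does not reach only later rows make up. A row lasts 1/12 s, in which the tool goes at most 41.7 mm and 7.16 degrees, less where a joint would pass 70% of its speed; a pose out of reach is approached as far as the arm can. A call with a gripper value outside its range is refused whole. The fingers move at their own pace and stop on an object; the grip force is fixed at half the most. Time passes only in rows, so rows that repeat a pose let the fingers close. It gives the time, the measured TCP pose, the force, the opening and the grip force at its end, in the units of the state.
- ctrl.get_obs(): the state, without advancing time (a new reading comes with each control period).
- ctrl.camera(name): name is "scene" or "top" or "wrist"; returns the picture (420x560x3 uint8, red, green, blue); there is no depth.
- ctrl.camera_params(name): a dict with "mtx" (3x3 intrinsics, pixels), "distortion" ([k1, k2, p1, p2, k3] as OpenCV has them; the pictures are not rectified), "world_from_camera" (4x4, takes a point from camera to world coordinates); the wrist camera has in their place "tool_from_camera" (4x4, takes a point from camera to tool coordinates, whose origin is the TCP and whose axes are the flange's). Camera axes: x right, y down, z forward; pixel columns grow to the right and rows downward; lengths in m; the calibration is good to about 2 mm. A picture is of the moment at which its call begins: read the wrist's pose just before it. camera_params takes no time and is no camera call.
- ctrl.hand_in(): hands the job in; it is judged then, once.
Trained networks look in the newest picture that a camera, given by its name, has taken for a name from the list of things; names that differ only in an ending like _2 or _b are one class to them, and where a whole thing is asked for, a point or a joint stands for the part that bears it (a point fixed in the world has none). Each returns a list of dicts, best first, with "confidence" (0 to 1); they miss things now and then, are a little off and sometimes report something else, mostly with a low value. They report only what shows in the picture. A call takes as long as a camera call. They do not tell look-alikes from the thing itself.
- ctrl.boxes_of(camera, name): "point" ([column, row] as shares, 0 to 1, of the picture: columns of its width, rows of its height, amid what is visible of it).
The state is a dict: "time_s": time; "q": joint angles; "dq": joint speeds; "joint_efforts": joint torques, N m; "eef_pos": TCP position; "eef_rot": TCP orientation; "wrist_force": force on the tool from outside, world axes, zero at the start; "torque": the same for the moment, N m; "opening": opening from 0.0 (shut) to 1.0 (fully open); "grasp_force": force on a finger pad.
Only numpy, scipy, OpenCV 4.12 (cv2) and the standard library are available. Lean on these libraries where they do the work, as an engineer would, in place of code of your own. Each camera call takes 0.05 s, during which the arm holds its last target. There are 200 camera calls.

## Working session

There is one attempt and no reset: what is moved stays moved. The work goes in short steps, Python scripts to look and compute and a shell command to move; the robot and the scene stay as the last step left them, time stands still between calls to the robot, and variables do not carry over. Pictures are saved under pics/ and viewed, at most 10 in all, crops included, and the job is handed in when it is done.

```bash
ls; mkdir -p pics; cat > h.py <<'E'
import numpy as np, cv2
from bench import ctrl
from scipy.spatial.transform import Rotation as R
def T_tool():
    o=ctrl.get_obs(); q=o['eef_rot']; T=np.eye(4)
    T[:3,:3]=R.from_quat([q[1],q[2],q[3],q[0]]).as_matrix(); T[:3,3]=o['eef_pos']; return T
def params(name,T=None):
    p=ctrl.camera_params(name)
    W=np.array(p['world_from_camera']) if 'world_from_camera' in p else (T if T is not None else T_tool())@np.array(p['tool_from_camera'])
    return np.array(p['mtx']),np.array(p['distortion']),W
def px2w(name,px,z,T=None):
    K,D,W=params(name,T)
    n=cv2.undistortPoints(np.array(px,float).reshape(-1,1,2),K,D).reshape(-1,2)
    d=np.c_[n,np.ones(len(n))]@W[:3,:3].T; o=W[:3,3]
    return o+d*((z-o[2])/d[:,2])[:,None]
def w2px(name,P,T=None):
    K,D,W=params(name,T); M=np.linalg.inv(W)
    return cv2.projectPoints(np.array(P,float).reshape(-1,1,3),cv2.Rodrigues(M[:3,:3])[0],M[:3,3],K,D)[0].reshape(-1,2)
def snap(name,fn=None):
    im=ctrl.camera(name)
    if fn: cv2.imwrite('pics/'+fn,im[:,:,::-1])
    return im
E
python3 - <<'E'
from h import *
a=snap('top');b=snap('scene')
cv2.imwrite('pics/a.png',cv2.resize(np.vstack([a,b])[:,:,::-1],None,fx=.71,fy=.71) if 0 else a[:,:,::-1]);cv2.imwrite('pics/b.png',b[:,:,::-1])
for c in('top','scene'):
  for n in('slim_bottle','slim_foot','slim_cap','tub','jar_a'):
    print(c,n,[(np.round(np.array(d['point'])*[560,420],1).tolist(),round(d['confidence'],2)) for d in ctrl.boxes_of(c,n)])
print(ctrl.get_obs()['eef_rot'])
E
```

```text
pics
top slim_bottle [([168.5, 198.4], 0.94), ([280.6, 229.7], 0.8), ([400.9, 274.1], 0.68)]
top slim_foot [([280.2, 233.3], 0.94), ([397.8, 271.9], 0.91), ([169.0, 199.4], 0.72)]
top slim_cap [([397.7, 269.5], 0.76), ([280.0, 236.0], 0.73), ([167.0, 196.3], 0.66)]
top tub [([289.5, 224.2], 0.58)]
top jar_a [([245.0, 284.8], 0.79), ([231.9, 195.6], 0.53)]
scene slim_bottle [([375.8, 166.4], 0.73), ([268.0, 220.6], 0.6)]
scene slim_foot [([264.3, 220.8], 0.98), ([373.6, 166.1], 0.61), ([138.8, 292.8], 0.59)]
scene slim_cap [([137.9, 289.5], 0.9), ([265.8, 222.1], 0.88), ([374.4, 167.9], 0.83)]
scene tub [([255.6, 215.8], 0.95)]
scene jar_a [([250.3, 165.4], 0.94), ([328.5, 210.1], 0.68)]
[-6.89475078e-06  9.91893942e-01  1.27068518e-01 -5.38622640e-06]
```

View pics/a.png

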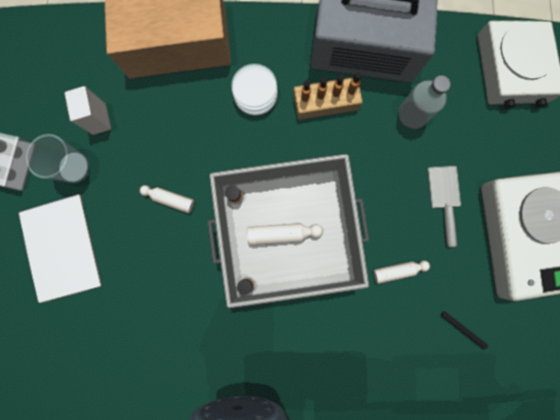

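View pics/b.png

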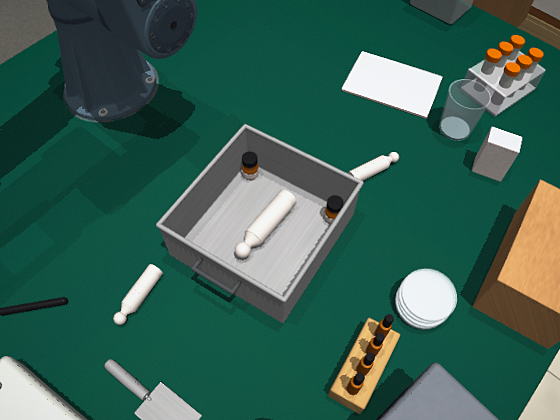

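Candidates in top view: (166,198) outside left, (285,234) in tub, (402,271) outside right. I choose the one in the tub, which is the largest and lies as described. I'll check it in a crop.

```bash
python3 - <<'E'
from h import *
a=cv2.imread('pics/a.png'); c=cv2.resize(a[145:315,200:380],None,fx=3.3,fy=3.3,interpolation=cv2.INTER_CUBIC)
cv2.imwrite('pics/c.png',c)
np.set_printoptions(precision=4,suppress=True)
print(px2w('top',[[316,231],[248,236],[285,234]],.025))
print(px2w('scene',[[243,249],[288,198]],.025))
print('rim',px2w('top',[[211,174],[348,156],[367,288],[229,306]],.114))
print('jars',px2w('top',[[234,193],[245,286]],.06))
for p in ([[141,188],[193,208]],[[376,277],[430,266]]):
  q=px2w('top',p,.015);print(np.linalg.norm(q[0]-q[1]))
print('start tool',T_tool())
E
```

```text
[[ 0.5562 -0.1104  0.025 ]
 [ 0.5414  0.0341  0.025 ]
 [ 0.5479 -0.0445  0.025 ]]
[[ 0.5546 -0.1105  0.025 ]
 [ 0.5414  0.0298  0.025 ]]
rim [[ 0.6556  0.1019  0.114 ]
 [ 0.6987 -0.1622  0.114 ]
 [ 0.4458 -0.2026  0.114 ]
 [ 0.4049  0.0573  0.114 ]]
jars [[0.6277 0.063  0.06  ]
 [0.4386 0.0335 0.06  ]]
0.12493800387025035
0.12146774735142113
start tool [[ 0.9677  0.2521 -0.      0.1449]
 [ 0.2521 -0.9677  0.     -0.5564]
 [-0.     -0.     -1.      0.4047]
 [ 0.      0.      0.      1.    ]]
```

View pics/c.png

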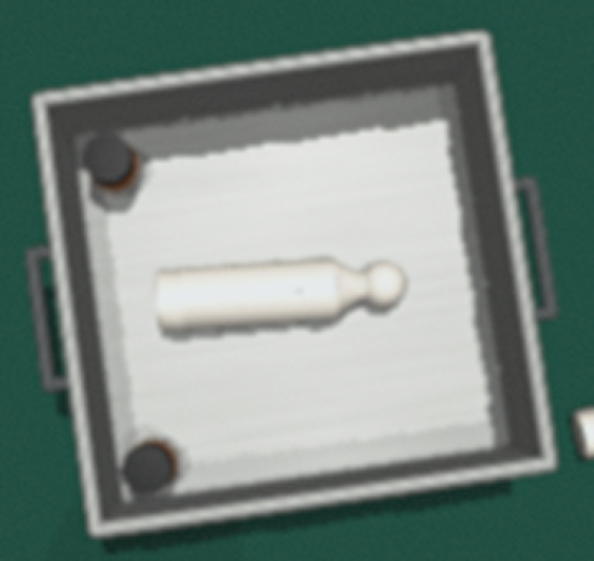

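The tub bottle measures 145 mm cap to foot, against about 125 mm for the whole length of the two look-alikes outside. It is the right one, with the ball at crop (383,285) and the foot at (158,300). Moving above the ball with the finger line across the axis.

```bash
cat >> h.py <<'E'
def rem(p,yaw):
    "rows' shift/turn from now to TCP position p, tool down, tool y at world yaw (deg)"
    T=T_tool(); y=np.deg2rad(yaw); Y=np.array([np.cos(y),np.sin(y),0]); Z=np.array([0,0,-1.])
    G=np.c_[np.cross(Y,Z),Y,Z]
    print('shift',np.round(T[:3,:3].T@(np.array(p)-T[:3,3])*1000,1),'turn',np.round(R.from_matrix(T[:3,:3].T@G).as_rotvec(),3),'t',ctrl.get_obs()['time_s'])
E
A='[[[1,510,-328,20,0,0,-1.419],[1,510,-328,20,0,0,-1.419],[1,510,-328,20,0,0,-1.419],[1,510,-328,20,0,0,-1.419],[1,510,-328,20,0,0,-1.419]]]'
python3 -m pendant '[[[1,510,-328,20,0,0,-1.419],[1,510,-328,20,0,0,-1.419],[1,510,-328,20,0,0,-1.419],[1,510,-328,20,0,0,-1.419],[1,510,-328,20,0,0,-1.419]]]'
python3 -c "
from h import *
rem([.556,-.11,.385],5.85)"
```

```text
time_s: 1.02
eef_pos: [0.2868, -0.4018, 0.3979]
eef_rot: [0.0, 0.904, 0.428, 0.0]
wrist_force: [0.7, 0.3, 0.1]
opening: 0.999
grasp_force: 0.0
shift [396.3  23.6  12.8] turn [ 0.     0.    -0.788] t 1.0167
```

```bash
python3 -m pendant '[[[1,396,24,13,0,0,-0.788],[1,396,24,13,0,0,-0.788],[1,396,24,13,0,0,-0.788],[1,396,24,13,0,0,-0.788],[1,396,24,13,0,0,-0.788]]]'
python3 -c "
from h import *
rem([.556,-.11,.385],5.85)"
```

```text
time_s: 1.43
eef_pos: [0.4292, -0.2494, 0.3913]
eef_rot: [0.001, 0.728, 0.686, 0.0]
wrist_force: [0.7, -1.1, -0.4]
opening: 0.999
grasp_force: 0.0
shift [146.7 118.2   6.3] turn [ 0.001  0.001 -0.162] t 1.4333
```

```bash
python3 -m pendant '[[[1,147,118,6,0,0,-0.162],[1,147,118,6,0,0,-0.162],[1,147,118,6,0,0,-0.162],[1,147,118,6,0,0,-0.162],[1,147,118,6,0,0,-0.162]]]'
python3 - <<'E'
from h import *
rem([.556,-.11,.385],5.85)
T=T_tool(); snap('wrist','w1.png')
for n in('slim_cap','slim_foot','slim_bottle','jar_a'):
    for d in ctrl.boxes_of('wrist',n):
        p=np.array(d['point'])*[560,420]; print(n,p.round(1),round(d['confidence'],2),px2w('wrist',[p],.025,T).round(4))
print(w2px('wrist',[[.556,-.11,.025]],T))
E
```

```text
time_s: 1.85
eef_pos: [0.5576, -0.1088, 0.385]
eef_rot: [0.0, 0.671, 0.741, 0.001]
wrist_force: [-0.4, 0.5, -0.5]
opening: 0.999
grasp_force: 0.0
shift [-1.  -1.7  0. ] turn [ 0.001 -0.001 -0.004] t 1.85
slim_cap [202.8 342.9] 0.92 [[ 0.4824 -0.3031  0.025 ]]
slim_cap [282.  100.9] 0.72 [[ 0.5474 -0.0312  0.025 ]]
slim_foot [201.7 340.7] 0.84 [[ 0.4812 -0.3002  0.025 ]]
slim_foot [278.3  98.9] 0.61 [[ 0.5438 -0.0299  0.025 ]]
slim_bottle [279.6 100.3] 0.97 [[ 0.5451 -0.0309  0.025 ]]
slim_bottle [199.3 340.3] 0.77 [[ 0.4784 -0.2999  0.025 ]]
jar_a [160.6  13.2] 0.77 [[0.4366 0.0302 0.025 ]]
jar_a [383.8   4.6] 0.68 [[0.6264 0.0557 0.025 ]]
[[283.03845746 185.08490007]]
```

View pics/w1.png

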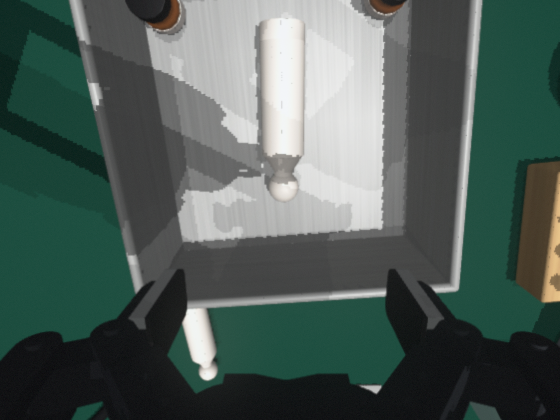

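The ball shows at (284,187) in the wrist picture against the predicted (283,185), and the axis is square to the fingers. Descending.

```bash
python3 -m pendant '[[[1,-2,-1,42,0,0,0],[1,-2,-1,84,0,0,0],[1,-2,-1,125,0,0,0],[1,-2,-1,165,0,0,0],[1,-2,-1,190,0,0,0]]]' && python3 -m pendant '[[[1,0,0,8,0,0,0],[0.6,0,0,12,0,0,0],[0.5,0,0,12,0,0,0],[0.45,0,0,12,0,0,0],[0.45,0,0,12,0,0,0]]]'
```

```text
time_s: 2.52
eef_pos: [0.5524, -0.1153, 0.1912]
eef_rot: [-0.002, 0.673, 0.739, -0.001]
wrist_force: [-1.3, 0.1, -0.0]
opening: 1.003
grasp_force: 0.0
time_s: 2.93
eef_pos: [0.5559, -0.1151, 0.1854]
eef_rot: [0.002, 0.672, 0.74, 0.001]
wrist_force: [0.7, -0.2, -0.3]
opening: 0.462
grasp_force: 0.0
```

```bash
python3 -m pendant '[[[0.4,2,0,3,0,0,0],[0.36,2,0,3,0,0,0],[0.34,2,0,3,0,0,0],[0.34,2,0,3,0,0,0],[0.34,2,0,3,0,0,0]]]'
```

```text
time_s: 3.35
eef_pos: [0.555, -0.1123, 0.1807]
eef_rot: [0.001, 0.672, 0.74, 0.0]
wrist_force: [-0.2, 2.1, 5.0]
opening: 0.337
grasp_force: 7.2
```

```bash
python3 -m pendant '[[[0.32,0,0,0,0,0,0],[0.32,0,0,0,0,0,0],[0.32,0,0,0,0,0,0]]]'
```

```text
time_s: 3.6
eef_pos: [0.555, -0.1124, 0.1806]
eef_rot: [0.0, 0.672, 0.74, 0.0]
wrist_force: [-0.6, 1.4, 6.1]
opening: 0.325
grasp_force: 32.7
```

Grip is 33 N, in the pivoting range. Raising the ball.

```bash
python3 -m pendant '[[[0.32,3,0,-10,0,0,0],[0.32,6,0,-20,0,0,0],[0.32,10,0,-30,0,0,0],[0.32,14,0,-40,0,0,0],[0.32,18,0,-50,0,0,0]]]'
python3 - <<'E'
from h import *
snap('scene','s1.png')
b=cv2.imread('pics/s1.png'); cv2.imwrite('pics/s1c.png',cv2.resize(b[90:330,140:400],None,fx=2.3,fy=2.3))
E
```

```text
time_s: 4.02
eef_pos: [0.5527, -0.0937, 0.2311]
eef_rot: [-0.0, 0.672, 0.74, 0.0]
wrist_force: [0.4, 0.8, -1.8]
opening: 0.33
grasp_force: 32.3
```

View pics/s1c.png

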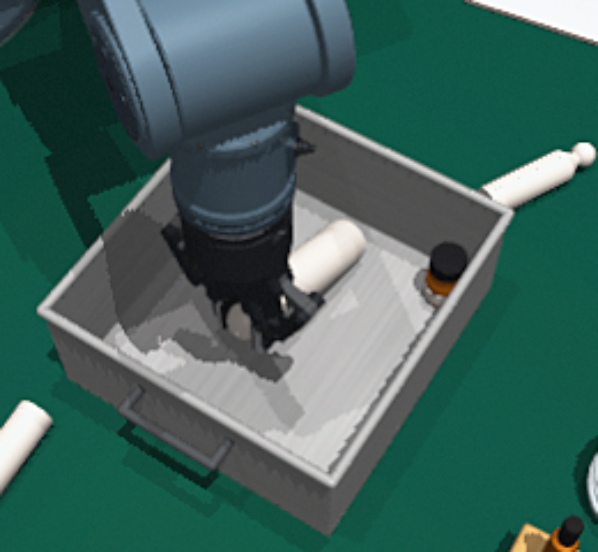

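The ball is held between the fingers, with the foot low at about crop (345,250) and the bottle tilting. Continuing straight up.

```bash
python3 -m pendant '[[[0.32,0,0,-10,0,0,0],[0.32,0,0,-20,0,0,0],[0.32,0,0,-30,0,0,0],[0.32,0,0,-40,0,0,0],[0.32,0,0,-50,0,0,0]]]'; python3 -m pendant '[[[0.32,0,0,-10,0,0,0],[0.32,0,0,-20,0,0,0],[0.32,0,0,-30,0,0,0],[0.32,0,0,-30,0,0,0],[0.32,0,0,-30,0,0,0]]]'
python3 - <<'E'
from h import *
snap('scene','s2.png')
b=cv2.imread('pics/s2.png'); cv2.imwrite('pics/s2c.png',cv2.resize(b[90:330,140:400],None,fx=2.3,fy=2.3))
E
```

```text
time_s: 4.48
eef_pos: [0.5529, -0.0946, 0.2811]
eef_rot: [0.0, 0.672, 0.74, 0.0]
wrist_force: [0.7, 0.9, -3.0]
opening: 0.325
grasp_force: 31.9
time_s: 4.9
eef_pos: [0.5531, -0.0947, 0.3107]
eef_rot: [0.001, 0.672, 0.74, 0.0]
wrist_force: [0.0, -1.2, -3.4]
opening: 0.326
grasp_force: 31.3
```

View pics/s2c.png

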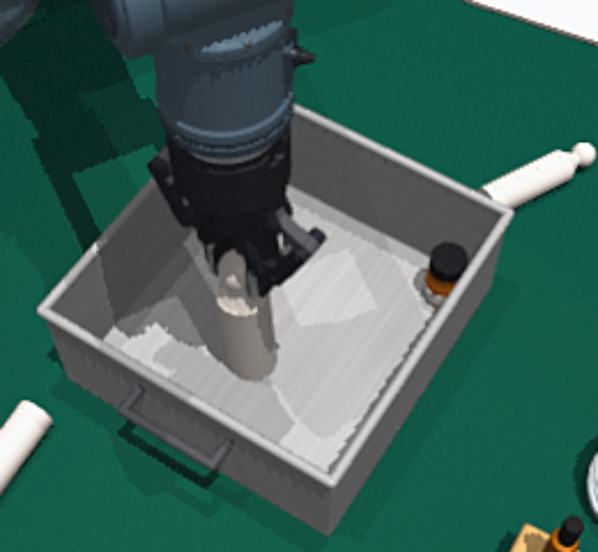

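The bottle hangs from the ball, body bottom at crop (253,375), off the floor by a few mm. Checking its lean against a projected vertical.

```bash
python3 - <<'E'
from h import *
T=T_tool(); d=T[:3,3]+T[:3,2]*.155; print(d)
def c(P): return ((w2px('scene',P)-[140,90])*2.3).round()
z=.150
for th in(-.15,0,.15):
  for s in (0,.145):
    a=T[:3,0]*np.sin(th)*s+np.array([0,0,-np.cos(th)*s])
    print(th,s,c([[d[0]+a[0],d[1]+a[1],.155+a[2]]]))
E
```

```text
[ 0.55282483 -0.09463579  0.15494991]
-0.15 0 [[241. 264.]]
-0.15 0.145 [[233. 378.]]
0 0 [[241. 264.]]
0 0.145 [[250. 360.]]
0.15 0 [[241. 264.]]
0.15 0.145 [[266. 341.]]
```

Foot is at about (250,362) as predicted for vertical. Lowering gently.

```bash
python3 -m pendant '[[[0.32,0,0,2,0,0,0],[0.32,0,0,4,0,0,0],[0.32,0,0,5,0,0,0],[0.32,0,0,5,0,0,0],[0.32,0,0,5,0,0,0]]]'
```

```text
time_s: 5.37
eef_pos: [0.5549, -0.0952, 0.3093]
eef_rot: [0.004, 0.672, 0.74, 0.001]
wrist_force: [-1.8, 0.4, 20.6]
opening: 0.33
grasp_force: 33.1
```

Contact already (20 N). Back off until the load is near the bottle's own weight.

```bash
python3 -m pendant '[[[0.32,0,0,-1,0,0,0],[0.32,0,0,-2.5,0,0,0],[0.32,0,0,-3,0,0,0],[0.32,0,0,-3,0,0,0],[0.32,0,0,-3,0,0,0]]]'
```

```text
time_s: 5.78
eef_pos: [0.5538, -0.0947, 0.3095]
eef_rot: [0.002, 0.672, 0.74, 0.001]
wrist_force: [1.1, -0.0, 7.8]
opening: 0.327
grasp_force: 32.3
```

```bash
python3 -m pendant '[[[0.32,0,0,-1,0,0,0],[0.32,0,0,-1,0,0,0],[0.33,0,0,-1,0,0,0],[0.34,0,0,-1,0,0,0],[0.34,0,0,-1,0,0,0]]]'; python3 -m pendant '[[[0.36,0,0,0,0,0,0],[0.38,0,0,0,0,0,0],[0.42,0,0,0,0,0,0],[0.46,0,0,0,0,0,0],[0.5,0,0,0,0,0,0]]]'
python3 - <<'E'
from h import *
snap('scene','s3.png')
b=cv2.imread('pics/s3.png'); cv2.imwrite('pics/s3c.png',cv2.resize(b[90:330,140:400],None,fx=2.3,fy=2.3))
E
```

```text
time_s: 6.2
eef_pos: [0.5529, -0.0944, 0.3091]
eef_rot: [-0.0, 0.672, 0.74, -0.0]
wrist_force: [0.5, 0.7, 6.2]
opening: 0.338
grasp_force: 8.8
time_s: 6.62
eef_pos: [0.5527, -0.0944, 0.3085]
eef_rot: [-0.0, 0.672, 0.74, -0.0]
wrist_force: [0.4, -0.0, -0.4]
opening: 0.5
grasp_force: 0.0
```

View pics/s3c.png

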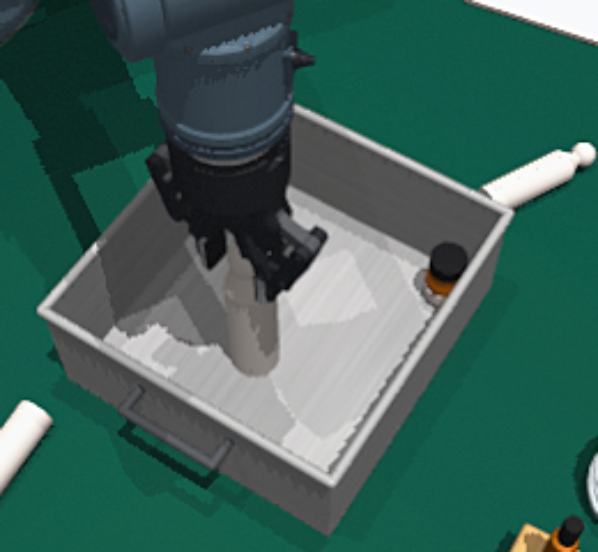

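Bottle stands free with its foot at about crop (253,362), ball between the open fingers. Opening further and retreating straight up.

```bash
python3 -m pendant '[[[0.65,0,0,0,0,0,0],[0.75,0,0,0,0,0,0],[0.75,0,0,-15,0,0,0],[0.75,0,0,-40,0,0,0],[0.75,0,0,-75,0,0,0]]]'; python3 -m pendant '[[[0.75,-35,0,-20,0,0,0],[0.75,-75,0,-20,0,0,0],[0.75,-115,0,-20,0,0,0],[0.75,-150,0,-20,0,0,0],[0.75,-150,0,-20,0,0,0]]]'
python3 - <<'E'
from h import *
snap('scene','s4.png')
b=cv2.imread('pics/s4.png'); cv2.imwrite('pics/s4c.png',cv2.resize(b[90:330,140:400],None,fx=2.3,fy=2.3))
E
```

```text
time_s: 7.08
eef_pos: [0.5519, -0.0941, 0.3819]
eef_rot: [-0.003, 0.672, 0.74, -0.001]
wrist_force: [1.0, 0.0, -0.6]
opening: 0.757
grasp_force: 0.0
time_s: 7.5
eef_pos: [0.567, -0.2496, 0.4042]
eef_rot: [0.001, 0.674, 0.739, -0.001]
wrist_force: [1.4, -0.0, 0.1]
opening: 0.75
grasp_force: 0.0
```

View pics/s4c.png

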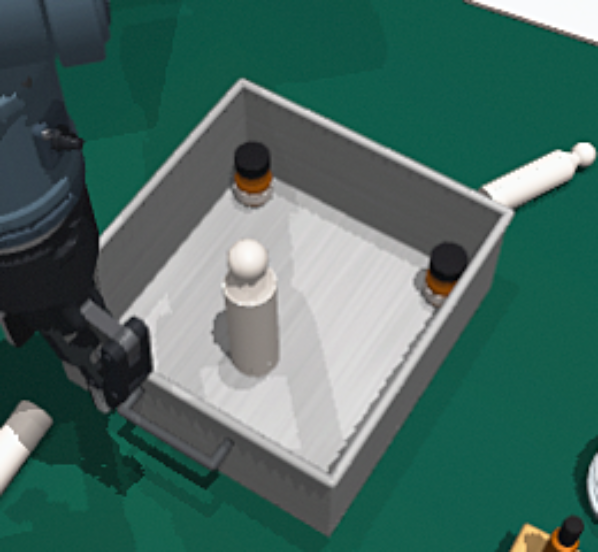

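The bottle stands upright, ball at crop (248,260) and foot at (253,362). Both jars are upright at (252,175) and (445,275), and the gripper is clear. Handing in.

```bash
python3 -c "
from bench import ctrl
print(ctrl.hand_in())"
```

```text
the job is handed in; nothing more can be done
None
```

I stood the slim bottle upright on the tub floor and let go of it, with both jars still standing and the gripper clear, and handed the job in at about 7.6 s; no verdict was returned.

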